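# Lock the cover of a lamp's control-gear box with its quarter-turn cam

## Task

The grey cover of the control-gear box stands ajar on its springs. Set the fingertips in the slot of the orange quarter-turn cam, press the cover down fully shut and, keeping it pressed, turn the cam clockwise until it is fully home and the cover stays locked by itself, then take the hand away. Only push with the fingertips, without gripping the cam or forcing it, and leave everything else on the bench where it lies.

Things in the scene. Friction and masses are not known exactly. Their poses are not given: they have to be found in the camera images.
- gear: dark control-gear box, fixed to the bench, 260 (its x) x 190 (its y) x 70 mm high, 212 mm over its fins and 230 mm over its feet, with two short cable glands on its +y side (to y = +114 mm); origin at the centre of its underside on the bench, x towards the cover's hinge. The cover's top, shut, is 76 mm above the bench
- cover (a joint): hinge of the grey cover along the box's +x upper edge (axis along the box's y, at x = +125 mm, z = 70 mm), 190 mm from the cam's axis; 0 = pressed shut on its stop, grows as it rises. Springs lift it to about 0.075 rad (14 mm at the cam). Pressing at the cam takes about 0.5 N per mm, about 8 N at the stop, a rubber seal that gives 1 mm per 4 N. Locked and let go it rests at about 0.013 rad
- cam (a joint): turn of the orange cam in the cover, rad: 0 = slot along the box's x (open, red ticks), grows clockwise seen from above to the stop at 1.6 = slot along the box's y (locked, green ticks); starts at 0 to 0.3, stays where left, 0.12 to 0.3 N m turns it. Its hidden tongue passes under a keeper from about 0.5 rad, only while the cover is pressed within 8 mm (at the cam) of its stop; else it jams
- slot (a point): centre of the slot's floor, on the cam's axis, 65 mm from the box's centre towards its -x side. The cam is a round orange head, 92 mm diameter, 20 mm high, on the cover. Straight across its centre runs a slot 30 mm wide, 14 mm deep, 92 mm long, open at both ends and above, with a dark floor. x along the slot, z up. With the cover shut the floor is 82 mm above the bench
- screwdriver: bystander: yellow-handled screwdriver, 200 mm long, 26 mm thick, lying along its x beside the box; origin under its middle
- bezel: bystander: black lamp ring, 130 mm diameter, 22 mm high, lying near the box's +y side; origin at its underside's centre
- battery: bystander: blue battery block 100 x 60 x 45 mm; origin at its underside's centre
- bottle: bystander: clear drinking bottle, 64 mm diameter, 190 mm high; origin at its underside's centre
- jar: bystander: glass jar with steel cap, 70 mm diameter, 80 mm high; origin at its underside's centre
- wrench: bystander: steel wrench, 180 mm long along its x, 8 mm thick; origin under its middle
- bezel2: bystander: a second black lamp ring like the first, 130 mm diameter, 22 mm high, farther off; origin at its underside's centre

How it is judged:
On the way, in this order (a step that is already met when the one before it is completed fails the run):
1. the cover is pressed shut (value of joint cover below 0.03 rad), for 0.1 s.
2. the cam is turned home with the cover shut (value of joint cam above 1.4 rad and value of joint cover below 0.025 rad), for 0.1 s.
At the end, for the whole second after the job is handed in: the cam stands within 0.2 rad of its locked stop (above 1.4 rad) and the cover is held shut by it (below 0.025 rad, about 5 mm at the cam), both at rest, with the hand clear (all of step 2 and velocity of joint cover below 0.05 rad/s and velocity of joint cam below 0.1 rad/s); the robot touches nothing.
It fails at once if the cam is gripped or forced (more than 60 N from the fingers) (contact force between the fingers and cam above 60 N).
It fails at once if another thing on the bench is lifted or moved by more than 30 mm (distance of any of screwdriver, bezel, battery, bottle, jar, wrench, bezel2 from where it was at the start of the episode above 0.03 m).
It also fails if it takes over 45 s, if anything falls off the work surface, if the arm or the gripper's body presses on something with over 40 N, if the wrist force passes 120 N, or if a joint passes its speed limit or range.

## Robot

A 6-joint arm with a two-finger parallel gripper is mounted at the origin on the work surface. World frame = base frame: x ahead of the robot, y to its left, z up, the work surface at z = 0. Lengths are in m, angles in rad, forces in N, time in s.
With the tool pointing down it reaches from about 0.325 to 0.85 m from the base axis. Payload 15.5 kg.
Tool frame: the origin (TCP) lies at the very end of the fingers, on their centre line; the grasp point (between the pads) lies 19 mm behind it; y points along the fingers, z is the direction in which the jaws open and shut, and the axes are right-handed (so a half turn about y gives the same grasp; the last joint's range is limited). The gripper opens to 91 mm and grips with 3 to 60 N. Pads are 32 mm wide; open, the fingers measure 118 mm over their backs; the gripper's body (76 mm by 178 mm) begins 60 mm behind the grasp point.
Start: joints at [1.024, 0.494, 1.345, -0, 1.302, -0.096], TCP at [0.272, 0.563, 0.214] pointing down, gripper open.
Joint ranges: [-2.91, 2.91], [-0.82, 2.16], [0.22, 2.67], [-1.22, 4.37], [0.12, 2.79], [-3.08, 3.08]. Speed limits (rad/s): [1.89, 1.89, 2.57, 3.01, 3.01, 3.01].

## Interface

Orientations are given as a 3x3 rotation matrix whose columns are the frame's x, y, z axes.
In Python, from bench import readout, grab_frame, calibration, hand_in gives the robot as it stands.
- The arm moves only by the tool carry_out, never from a script. Its argument "series" is a list of rows, each a list of 3 entries, a list of its own where there are three numbers: the finger opening in mm, from 0 to 91.2, then the shift along the tool's x, y, z in mm, then the turn about the tool's y in degrees. A call has 1 to 12 rows; each row is the pose to reach, as a shift and turn from the pose commanded when the call began, along the tool's axes at that moment; what a row does not reach only later rows make up. A row lasts 1/12 s, in which the tool goes at most 41.7 mm and 7.16 degrees, less where a joint would pass 70% of its speed; a pose out of reach is approached as far as the arm can. A call with a gripper value outside its range is refused whole. The fingers move at their own pace and stop on an object; "grip_force" is the grip in N (left out, the last holds). Time passes only in rows, so rows that repeat a pose let the fingers close. It gives the time, the measured TCP pose, the force and the opening at its end, in the units of the state.
- readout.get_obs(): the state, without advancing time (a new reading comes with each control period).
- grab_frame(name): name is "scene" or "top" or "wrist"; returns the picture (420x560x3 uint8, red, green, blue); there is no depth.
- calibration(name): a dict with "intrinsics" (3x3 intrinsics, pixels), "dist_coeffs" ([k1, k2, p1, p2, k3] as OpenCV has them; the pictures are not rectified), "R" (3x3) and "t" (3): a world point X has camera coordinates R X + t. Camera axes: x right, y down, z forward; pixel columns grow to the right and rows downward; lengths in m; the calibration is good to about 2 mm. A picture is of the moment at which its call begins: read the wrist's pose just before it. calibration takes no time and is no camera call; for the wrist camera it gives the pose at the moment of the call.
- hand_in(): hands the job in, once; it reports no verdict.
The state is a dict: "time_s": time; "qpos": joint angles; "qvel": joint speeds; "tau": joint torques, N m; "position": TCP position; "ee_rot": TCP orientation; "force": force on the tool from outside, world axes, zero at the start; "moment": the same for the moment, N m; "gripper_width": finger opening in m.
Only numpy, scipy, OpenCV 4.12 (cv2) and the standard library are available. Lean on these libraries where they do the work, as an engineer would, in place of code of your own. Each camera call takes 0.05 s, during which the arm holds its last target. There are 200 camera calls.

## Working session

There is one attempt and no reset: what is moved stays moved. The work goes in short steps, Python scripts to look and compute and a tool call to move; the robot and the scene stay as the last step left them, time stands still between calls to the robot, and variables do not carry over. Pictures are saved under pics/ and viewed, about 8 in all and at most 12, crops included, and the job is handed in when it is done.

Besides the shell and the picture viewer there is one more tool, called after "Emit:" by a JSON object that holds its "op" and its "data". carry_out: Moves the arm, as the interface text tells. Its arguments: {"type":"object","properties":{"series":{"type":"array","items":{"type":"array"}},"grip_force":{"type":"number"}},"required":["series"]}

```bash
ls; mkdir -p pics; cat > h.py <<'E'
import numpy as np, cv2
from bench import readout, grab_frame, calibration, hand_in
np.set_printoptions(precision=4,suppress=True)
def snap(name,fn):
    c=calibration(name); im=grab_frame(name); cv2.imwrite('pics/'+fn,im[:,:,::-1]); np.savez('pics/'+fn+'.npz',**{k:np.array(v) for k,v in c.items()}); return c,im
def load(fn): return dict(np.load('pics/'+fn+'.npz'))
def ray(c,uv,z):
    K,d,R,t=[np.array(c[k],float) for k in('intrinsics','dist_coeffs','R','t')]
    p=cv2.undistortPoints(np.array(uv,float).reshape(-1,1,2),K,d).reshape(-1,2)
    D=np.c_[p,np.ones(len(p))]@R; o=-R.T@t
    return o+D*((z-o[2])/D[:,2])[:,None]
def proj(c,X):
    K,d,R,t=[np.array(c[k],float) for k in('intrinsics','dist_coeffs','R','t')]
    return cv2.projectPoints(np.array(X,float).reshape(-1,1,3),cv2.Rodrigues(R)[0],t,K,d)[0].reshape(-1,2)
E
python3 - <<'E'
from h import *
for n in('top','scene','wrist'): snap(n,n+'1.png')
o=readout.get_obs(); print(o)
a=np.hstack([cv2.imread('pics/%s1.png'%n) for n in('scene','wrist')]); cv2.imwrite('pics/sw.png',cv2.resize(a,(800,300)))
cv2.imwrite('pics/topb.png',cv2.resize(cv2.imread('pics/top1.png'),(800,600),interpolation=cv2.INTER_CUBIC))
for n in('top','wrist'):
  c=load(n+'1.png');print(n,-c['R'].T@c['t'],c['R'],c['intrinsics'])
E
```

```text
pics
{'time_s': 0.15, 'qpos': array([ 1.0245,  0.4941,  1.346 , -0.    ,  1.3025, -0.0955]), 'qvel': array([-0.    , -0.0012, -0.0005, -0.0002,  0.    , -0.0005]), 'tau': array([  0.0021, -87.9202, -38.2054,   0.0707,   0.0503,  -0.    ]), 'position': array([0.2721, 0.5623, 0.2135]), 'ee_rot': array([[ 0.9001, -0.0005,  0.4357],
       [-0.4357, -0.0008,  0.9001],
       [-0.0001, -1.    , -0.001 ]]), 'force': array([ 1.1056, -0.4097, -0.3658]), 'moment': array([-0.0245,  0.0046, -0.0248]), 'gripper_width': 0.09100821722434886}
top [ 0.4583 -0.0027  1.0915] [[ 0.0226 -0.9997  0.0024]
 [-0.9954 -0.0227 -0.0927]
 [ 0.0927 -0.0002 -0.9957]] [[392.01     0.     276.8397]
 [  0.     392.01   203.1536]
 [  0.       0.       1.    ]]
wrist [0.2065 0.5942 0.3843] [[ 0.4363  0.8998 -0.0008]
 [ 0.8687 -0.421   0.261 ]
 [ 0.2345 -0.1146 -0.9653]] [[306.1621   0.     274.6403]
 [  0.     306.1621 211.1355]
 [  0.       0.       1.    ]]
```

View pics/topb.png

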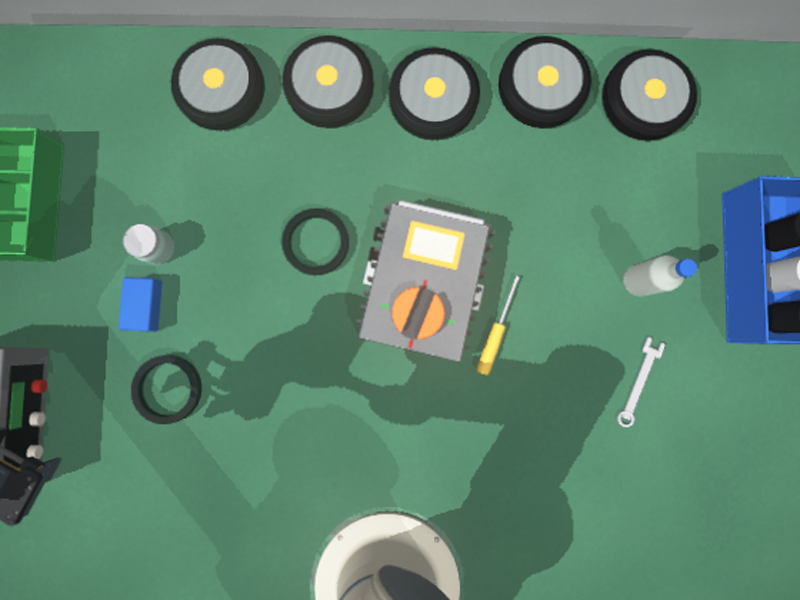

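View pics/sw.png

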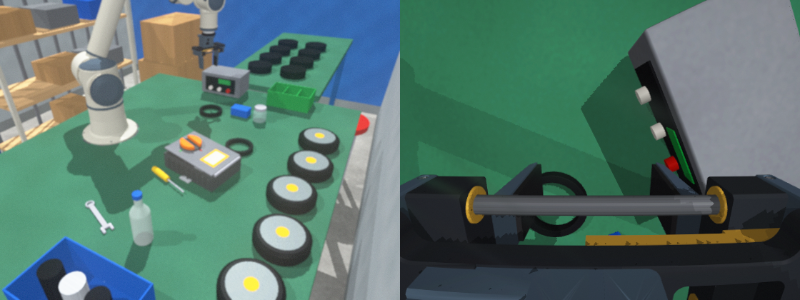

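The top view shows the box with its hinge away from the robot, the cam at about (418,313) in the 800-wide picture, the screwdriver to its right and a ring to its left. The wrist view doesn't show the box. I'll take an enlarged crop for accurate corners.

```bash
python3 - <<'E'
from h import *
im=cv2.imread('pics/top1.png')[130:265,230:380]
cv2.imwrite('pics/crop.png',cv2.resize(im,None,fx=4.4,fy=4.4,interpolation=cv2.INTER_CUBIC)); print(im.shape)
E
```

```text
(135, 150, 3)
```

View pics/crop.png

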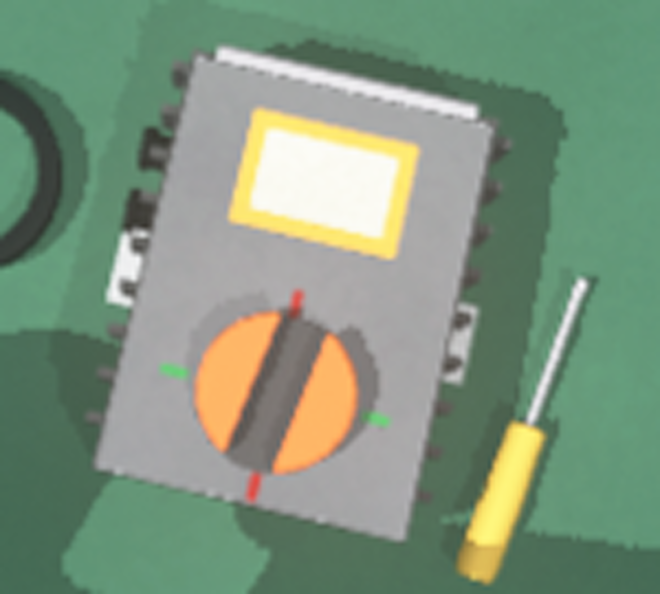

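```bash
python3 - <<'E'
from h import *
c=load('top1.png')
f=lambda p:(np.array(p,float)+.5)/4.4-.5+[230,130]
cor=[(197,55),(493,122),(405,541),(97,467)]
P=np.array([ray(c,f(p),z)[0] for p,z in zip(cor,[.077,.077,.0955,.0955])])
print(P); print('sides',[np.linalg.norm(P[i]-P[(i+1)%4]) for i in range(4)])
ang=lambda v:np.degrees(np.arctan2(v[1],v[0]))
print('box x yaw',ang(P[0]-P[3]),ang(P[1]-P[2]),'y yaw-90',ang(P[0]-P[1])-90,ang(P[3]-P[2])-90)
T=np.array([ray(c,f(p),.09)[0] for p in[(298,302),(253,487),(173,370),(378,420)]])
print('ticks yaw',ang(T[0]-T[1]),ang(T[2]-T[3])-90,'mid',T[:2].mean(0),T[2:].mean(0))
S=np.array([ray(c,f(p),.110)[0] for p in[(280,313),(229,453),(325,335),(272,472)]])
print('slot yaw',ang(S[0]-S[1]),ang(S[2]-S[3]),'centre',S.mean(0), 'disc',ray(c,f((276,392)),.11))
# orange+slot segmentation circle
E
```

```text
[[ 0.7144  0.0072  0.077 ]
 [ 0.6777 -0.1707  0.077 ]
 [ 0.4283 -0.1189  0.0955]
 [ 0.4667  0.059   0.0955]]
sides [np.float64(0.18168206034446852), np.float64(0.2553789996744521), np.float64(0.18193740417317505), np.float64(0.25369976018195006)]
box x yaw -11.80208224579 -11.745299288922936 y yaw-90 -11.636013654707938 -12.16643892350939
ticks yaw -12.561410823079454 -12.425489950215393 mid [ 0.5113 -0.0432  0.09  ] [ 0.5108 -0.0431  0.09  ]
slot yaw -18.823629789998428 -20.092178244875623 centre [ 0.5109 -0.043   0.11  ] disc [[ 0.5114 -0.0426  0.11  ]]
```

The cover's sides and its ticks agree with each other. The box yaw is about -11.9°, the cam centre is near (0.511, -0.043) and the slot yaw is about -19.5°. Closed fingers measure 27 x 32 mm, so they fit the 30 mm slot with the jaw axis across it. I'm moving over the box.

Emit:
{"op": "carry_out", "data": {"series": [[0,[10,0,-9],-1],[0,[29,0,-26],-2],[0,[57,0,-53],-3],[0,[86,0,-79],-4],[0,[115,0,-106],-5],[0,[144,0,-132],-6],[0,[172,0,-159],-6.3],[0,[201,0,-185],-6.3],[0,[230,0,-212],-6.3],[0,[259,0,-238],-6.3],[0,[287,0,-265],-6.3],[0,[316,0,-291],-6.3]]}}

```text
time_s: 1.15
position: [0.43, 0.1611, 0.2139]
ee_rot: [[0.943, -0.0, 0.334], [-0.334, -0.0, 0.943], [-0.0, -1.0, -0.0]]
force: [0.6, 1.1, -0.0]
gripper_width: 0.014
```

```bash
cat >> h.py <<'E'
def st(tgt=None):
    o=readout.get_obs(); R=o['ee_rot']; p=o['position']
    print('t %.2f'%o['time_s'],'p',p*1e3,'yaw %.2f'%np.degrees(np.arctan2(R[1,0],R[0,0])),'y',R[:,1],'F',o['force'],'M',o['moment'],'w %.1f'%(o['gripper_width']*1e3))
    if tgt is not None: print('shift mm',R.T@(np.array(tgt)-p)*1e3)
    return o
E
python3 -c "
from h import *
st([.5105,-.043,.150])"
```

```text
t 1.15 p [429.9869 161.0919 213.9404] yaw -19.52 y [-0.0001 -0.     -1.    ] F [ 0.6441  1.0983 -0.0169] M [ 0.0312 -0.047   0.0034] w 14.0
shift mm [ 144.0855   63.9342 -165.457 ]
```

Emit:
{"op": "carry_out", "data": {"series": [[0,[25,0,-29],0],[0,[50,0,-58],0],[0,[76,5,-87],0],[0,[101,12,-116],0],[0,[122,22,-141],0],[0,[138,32,-158],0],[0,[144,39,-165],0],[0,[144,44,-165],0],[0,[144,44,-165],0],[0,[144,44,-165],0],[0,[144,44,-165],0]]}}

```text
time_s: 2.07
position: [0.5102, -0.0395, 0.1704]
ee_rot: [[0.943, 0.0, 0.333], [-0.333, 0.0, 0.943], [0.0, -1.0, 0.0]]
force: [0.3, 0.2, -0.2]
gripper_width: 0.0002
```

```bash
python3 - <<'E'
from h import *
st([.5105,-.043,.12])
snap('wrist','w2.png'); snap('top','t2.png')
a=cv2.imread('pics/w2.png'); cv2.imwrite('pics/w2b.png',cv2.resize(a,(800,600),interpolation=cv2.INTER_CUBIC))
E
```

```text
t 2.07 p [510.2377 -39.4721 170.3617] yaw -19.45 y [ 0.0002  0.0001 -1.    ] F [ 0.2519  0.191  -0.1535] M [ 0.0168 -0.021  -0.023 ] w 0.2
shift mm [ 1.4132 50.3614 -3.248 ]
```

View pics/w2b.png

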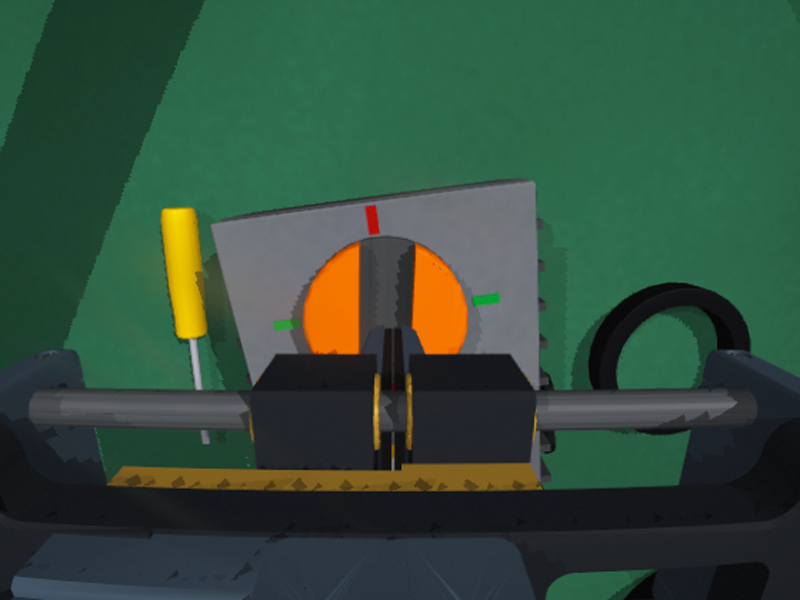

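The wrist view shows the tips over the slot. The slot edges are at about x=360 and x=414 (rows 245-350) and lie nearly parallel to the fingers. Next I'll measure the slot's centreline in the tool frame.

```bash
python3 - <<'E'
from h import *
o=st(); R=o['ee_rot']; p=o['position']
c=load('w2.png'); im=cv2.imread('pics/w2.png').astype(int); b,g,r=im[...,0],im[...,1],im[...,2]
m=(r>150)&(g>60)&(g<175)&(b<110)&(r-b>90)
L=[];Rr=[]
for v in range(176,228):
    u=np.where(m[v,200:340])[0]+200
    l=u[u<270]; rr=u[u>270]
    if len(l)>5: L.append((l.max()+.5,v))
    if len(rr)>5: Rr.append((rr.min()-.5,v))
for n,E in(('L',L),('R',Rr)):
    # point height on raised cam top: ~.110 at centre, slope 0.075 about hinge (box x yaw -11.9)
    E=np.array(E); X=ray(c,E,.110); 
    bx=np.array([np.cos(np.radians(-11.9)),np.sin(np.radians(-11.9))])
    for _ in range(3):
        z=.110-.075*((X[:,:2]-[.511,-.043])@bx); X=np.array([ray(c,e,zz)[0] for e,zz in zip(E,z)])
    T=(X-p)@R*1e3
    q=np.polyfit(T[:,0],T[:,2],1); print(n,len(E),'angle',np.degrees(np.arctan(q[0])),'z at x=0',q[1],'at x=-30',np.polyval(q,-30),'rms',np.std(T[:,2]-np.polyval(q,T[:,0])),T[[0,-1]])
# outer left/right extremes & end nearest
print(proj(c,[p, p+R@[0.016,0,.0135],p+R@[-.016,0,.0135],p+R@[-.016,0,-.0135]])*800/560)
for cy,n in((.11,'t2.png'),):
    pass
E
```

```text
t 2.17 p [510.4754 -39.7345 170.4649] yaw -19.45 y [ 0.0007 -0.0001 -1.    ] F [ 0.9195 -0.4536  0.1291] M [ 0.0091 -0.021   0.0422] w 0.7
L 52 angle -1.4599917211600433 z at x=0 -18.2236240246315 at x=-30 -17.459008647773768 rms 0.002443053970342593 [[-38.9261  57.2855 -17.2366]
 [  2.2122  60.3619 -18.2852]]
R 52 angle -1.9071257822408842 z at x=0 10.599203035661489 at x=-30 11.598140706001837 rms 0.23686192205905363 [[-38.8577  57.5835  11.9999]
 [  2.3237  60.6566  10.2929]]
[[392.173  363.7579]
 [423.4766 398.0192]
 [424.9657 327.6682]
 [359.3248 327.7089]]
```

Emit:
{"op": "carry_out", "data": {"series": [[0,[0.5,10,-2],0.5],[0,[1,25,-3.5],1],[0,[1,38,-3.5],1],[0,[1,46,-3.5],1],[0,[1,50,-3.5],1],[0,[1,53,-3.5],1],[0,[1,56,-3.5],1],[0,[1,59,-3.5],1],[0,[1,62,-3.5],1],[0,[1,65,-3.5],1],[0,[1,67,-3.5],1],[0,[1,67,-3.5],1]]}}

```text
time_s: 3.17
position: [0.5101, -0.0443, 0.1026]
ee_rot: [[0.936, -0.0, 0.351], [-0.351, 0.0, 0.936], [-0.0, -1.0, -0.0]]
force: [0.0, -0.7, 1.3]
gripper_width: 0.0005
```

```bash
python3 - <<'E'
from h import *
st([.5085,-.0425,.082]); snap('scene','s3.png'); snap('wrist','w3.png'); st()
c=load('s3.png'); u,v=proj(c,[.51,-.043,.1])[0].astype(int)
a=cv2.imread('pics/s3.png')[v-50:v+50,u-65:u+65]; a=cv2.resize(a,(520,400),interpolation=cv2.INTER_CUBIC)
b=cv2.imread('pics/w3.png')[150:270,205:345]; b=cv2.resize(b,None,fx=2,fy=400/120,interpolation=cv2.INTER_CUBIC)
cv2.imwrite('pics/m3.png',np.hstack([a,b]))
E
```

```text
t 3.17 p [510.1118 -44.2864 102.5891] yaw -20.53 y [-0.0004  0.0001 -1.    ] F [ 0.0109 -0.678   1.2618] M [-0.0275 -0.0146  0.0621] w 0.5
shift mm [-2.1271 20.5899  1.1091]
t 3.27 p [510.2894 -44.326  102.9114] yaw -20.53 y [-0.0001  0.     -1.    ] F [ 0.3447  0.4116 -0.3312] M [-0.0055 -0.016   0.0047] w 0.6
```

View pics/m3.png

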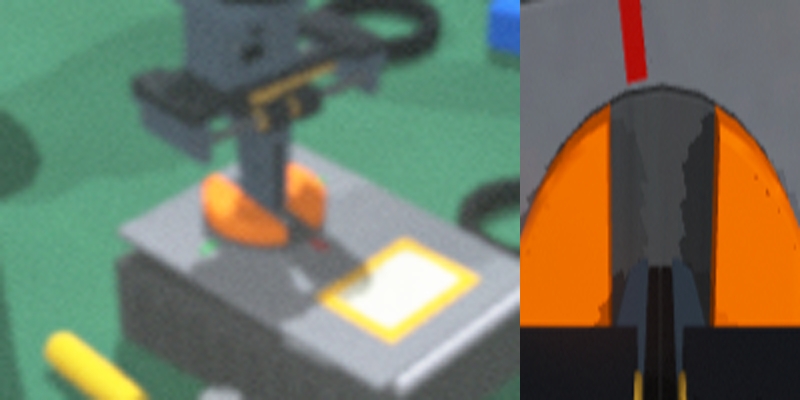

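The fingertips sit in the slot at z=0.103 with no reaction force, so the fit is good. Now I'll press the cover shut.

Emit:
{"op": "carry_out", "data": {"series": [[0,[-0.3,4,0.2],0],[0,[-0.5,7,0.3],0],[0,[-0.7,10,0.5],0],[0,[-1,13,0.7],0],[0,[-1.3,15,0.8],0],[0,[-1.6,17,0.9],0],[0,[-1.8,19,1],0],[0,[-2,20,1],0],[0,[-2,20.5,1],0],[0,[-2,20.5,1],0],[0,[-2,20.5,1],0]]}}

```text
time_s: 4.18
position: [0.509, -0.043, 0.0825]
ee_rot: [[0.937, 0.001, 0.351], [-0.351, -0.0, 0.937], [0.001, -1.0, -0.0]]
force: [-0.8, -4.4, 7.1]
gripper_width: 0.0003
```

```bash
python3 -c "
from h import *
st([.5085,-.0425,.082])"
```

```text
t 4.18 p [509.045  -42.9707  82.5422] yaw -20.52 y [ 0.0006 -0.0005 -1.    ] F [-0.793  -4.4318  7.1016] M [-0.7938  0.2195 -0.0281] w 0.3
shift mm [-0.6758  0.5416  0.2499]
```

Emit:
{"op": "carry_out", "data": {"series": [[0,[0,0.5,-0.5],0],[0,[0,1,-1],0],[0,[0,1,-1],2],[0,[0,1,-1],5],[0,[0,1,-1],8],[0,[0,1,-1],11],[0,[0,1,-1],14],[0,[0,1,-1],17],[0,[0,1,-1],20],[0,[0,1,-1],20]]}}

```text
time_s: 5.02
position: [0.5094, -0.0437, 0.0821]
ee_rot: [[0.758, 0.002, 0.653], [-0.653, -0.0, 0.758], [0.002, -1.0, 0.001]]
force: [-1.4, 0.8, 16.9]
gripper_width: 0.0002
```

```bash
python3 -c "
from h import *
st([.5085,-.0435,.082])"
```

```text
t 5.02 p [509.368  -43.6555  82.1312] yaw -40.74 y [ 0.0022 -0.0002 -1.    ] F [-1.3713  0.839  16.9205] M [-0.0323  0.1064 -0.0198] w 0.2
shift mm [-0.7594  0.1293 -0.4488]
```

```bash
cat >> h.py <<'E'
def slot(fn):
    o=st(); R=o['ee_rot']; p=o['position']; c,im=snap('wrist',fn); im=im.astype(int); r,g,b=im[...,0],im[...,1],im[...,2]
    m=(r>150)&(g>60)&(g<175)&(b<110)&(r-b>90); out=[]
    for s in(0,1):
        E=[]
        for v in range(160,228):
            u=np.where(m[v,180:370])[0]+180; u=u[u<273] if s==0 else u[u>277]
            if len(u)>8: E.append((u.max()+.5 if s==0 else u.min()-.5,v))
        if len(E)<5: print('few',s); continue
        T=(ray(c,E,.096)-p)@R*1e3; q=np.polyfit(T[:,0],T[:,2],1)
        k=abs(T[:,2]-np.polyval(q,T[:,0]))<1; q=np.polyfit(T[k,0],T[k,2],1); yaw=np.degrees(np.arctan2(R[1,0],R[0,0]))
        print('LR'[s],len(E),'slot yaw %.1f z0 %.1f'%(yaw+np.degrees(np.arctan(q[0])),q[1]))
E
python3 -c "
from h import *
slot('w4.png')"
```

```text
t 5.02 p [509.368  -43.6555  82.1312] yaw -40.74 y [ 0.0022 -0.0002 -1.    ] F [-1.3713  0.839  16.9205] M [-0.0323  0.1064 -0.0198] w 0.2
L 27 slot yaw -21.8 z0 -13.2
R 49 slot yaw -24.5 z0 14.0
```

```bash
python3 -c "
from h import *
a=cv2.imread('pics/w4.png')[120:290,165:385]; cv2.imwrite('pics/w4b.png',cv2.resize(a,None,fx=3.5,fy=3.5,interpolation=cv2.INTER_CUBIC))"
```

```text
(no output)
```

View pics/w4b.png

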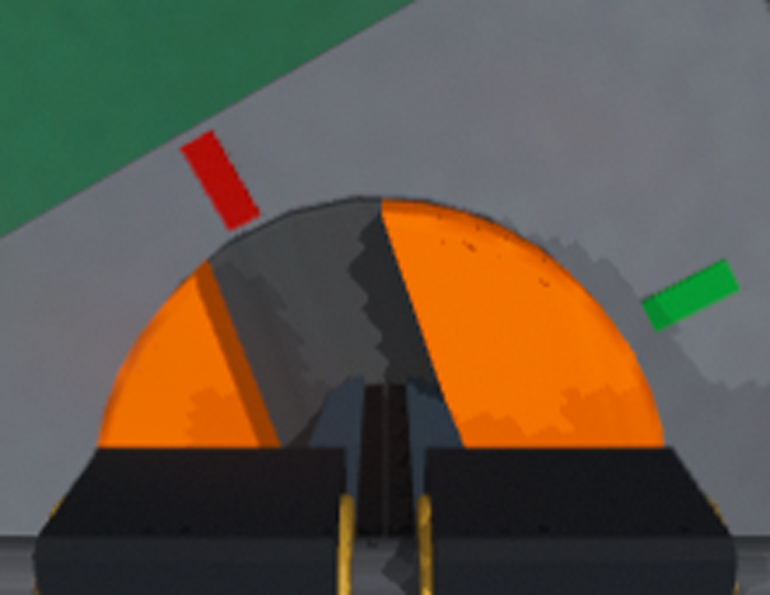

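The cam hardly moved: the slot yaw is about -22° while the tool is at -40.7°. The fingertips taper towards the tip, thinner than 27 mm across the jaws. I'll measure the taper before opening the fingers inside the slot to fill it.

```bash
python3 - <<'E'
from h import *
c=load('w2.png')
a=cv2.imread('pics/w2.png')[205:275,235:315]; s=8
a=cv2.resize(a,None,fx=s,fy=s,interpolation=cv2.INTER_CUBIC)
p=np.array([.5103,-.0396,.1704]); y=np.radians(-19.45); R=np.array([[np.cos(y),0,-np.sin(y)],[np.sin(y),0,np.cos(y)],[0,-1,0]])
for h in(0,.007,.014,.019,.03,.04):
    q=proj(c,[p+R@[-.016,-h,k] for k in(-.0135,-.0075,0,.0075,.0135)])
    for u,v in q: cv2.circle(a,(int((u-235+.5)*s),int((v-205+.5)*s)),3,(0,0,255),-1)
    print(h,(q[:,0]-235+.5)*s,(q[2,1]-205+.5)*s)
cv2.imwrite('pics/tip.png',a)
E
```

```text
0 [137.1327 218.7966 320.9328 423.0683 504.7306] 196.1554522118356
0.007 [130.0018 214.841  320.9533 427.0649 511.9025] 227.59930777671343
0.014 [122.2984 210.5676 320.9755 431.3826 519.65  ] 261.5861982060085
0.019 [116.4065 207.299  320.9925 434.6852 525.5757] 287.59395962917006
0.03 [102.1384 199.3827 321.0337 442.6837 539.9258] 350.6252756611882
0.04 [ 87.3399 191.171  321.0765 450.9809 554.8094] 416.07319889566907
```

View pics/tip.png

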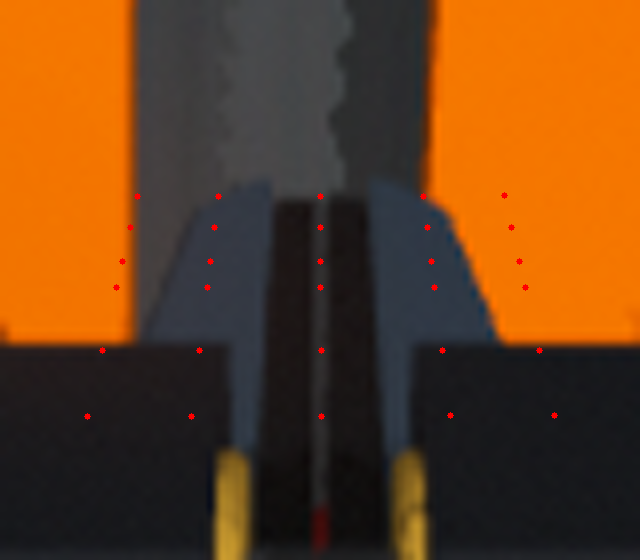

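The tips measure about 17 mm over both at the end and about 19.5 mm at 14 mm up. I'll turn back into line with the slot and open 8 mm (about 27.5 mm over the backs, so no wall grip). Then I'll turn again.

Emit:
{"op": "carry_out", "data": {"series": [[0,[0,0,0],-6],[0,[0,-0.5,0],-12],[0,[0,-0.5,0],-18],[8,[0,-0.5,0],-18],[8,[0,-0.5,0],-18],[8,[0,-0.5,0],-18],[8,[0,-0.5,0],-18]], "grip_force": 5}}

```text
time_s: 5.65
position: [0.5089, -0.0435, 0.0822]
ee_rot: [[0.924, 0.001, 0.383], [-0.383, 0.0, 0.924], [0.001, -1.0, 0.001]]
force: [0.6, 0.9, 8.4]
gripper_width: 0.008
```

```bash
python3 -c "
from h import *
slot('w5.png')"
```

```text
t 5.65 p [508.9137 -43.5197  82.2121] yaw -22.54 y [ 0.0012  0.0001 -1.    ] F [0.5799 0.866  8.3635] M [ 0.1008 -0.0149 -0.0172] w 8.0
L 41 slot yaw -21.9 z0 -14.3
R 42 slot yaw -21.3 z0 14.9
```

Emit:
{"op": "carry_out", "data": {"series": [[8,[0,0.5,0],3],[8,[0,0.5,0],6],[8,[0,0.5,0],9],[8,[0,0.5,0],12],[8,[0,0.5,0],15],[8,[0,0.5,0],18],[8,[0,0.5,0],21],[8,[0,0.5,0],24]]}}

```text
time_s: 6.37
position: [0.5088, -0.0439, 0.0821]
ee_rot: [[0.686, 0.001, 0.727], [-0.727, -0.001, 0.686], [0.001, -1.0, 0.0]]
force: [-3.4, -3.9, 18.8]
gripper_width: 0.0079
```

```bash
python3 -c "
from h import *
slot('w6.png')"
```

```text
t 6.37 p [508.8225 -43.8859  82.0799] yaw -46.67 y [ 0.0012 -0.0006 -1.    ] F [-3.356  -3.885  18.7935] M [-0.7294  0.6448  0.1062] w 7.9
L 40 slot yaw -44.9 z0 -14.9
R 43 slot yaw -43.9 z0 15.2
```

The cam now follows, with the slot at about -44.5°. I'll continue.

Emit:
{"op": "carry_out", "data": {"series": [[8,[0,0,-0.3],4],[8,[0,-0.2,-0.3],8],[8,[0,-0.2,-0.3],12],[8,[0,-0.2,-0.3],16],[8,[0,-0.2,-0.3],20],[8,[0,-0.2,-0.3],24],[8,[0,-0.2,-0.3],28],[8,[0,-0.2,-0.3],32],[8,[0,-0.2,-0.3],36],[8,[0,-0.2,-0.3],40]]}}

```text
time_s: 7.25
position: [0.5084, -0.0443, 0.0821]
ee_rot: [[0.057, 0.001, 0.998], [-0.998, -0.001, 0.057], [0.001, -1.0, 0.001]]
force: [-3.5, -5.8, 17.0]
gripper_width: 0.0081
```

```bash
python3 -c "
from h import *
slot('w7.png')"
```

```text
t 7.25 p [508.3617 -44.2773  82.1277] yaw -86.71 y [ 0.0007 -0.0008 -1.    ] F [-3.4741 -5.8417 17.0341] M [-1.217   0.7994  0.1996] w 8.1
L 37 slot yaw -82.7 z0 -15.3
R 44 slot yaw -82.1 z0 14.9
```

Emit:
{"op": "carry_out", "data": {"series": [[8,[0.3,0,-0.2],4],[8,[0.3,0,-0.2],8],[8,[0.3,0,-0.2],12],[8,[0.3,0,-0.2],15],[8,[0.3,0,-0.2],18],[8,[0.3,0,-0.2],20],[8,[0.3,0,-0.2],20]]}}

```text
time_s: 7.88
position: [0.508, -0.0444, 0.0821]
ee_rot: [[-0.287, 0.0, 0.958], [-0.958, -0.001, -0.287], [0.0, -1.0, 0.001]]
force: [-5.3, -3.6, 16.5]
gripper_width: 0.0082
```

```bash
python3 -c "
from h import *
slot('w8.png')"
```

```text
t 7.88 p [507.9969 -44.3979  82.1121] yaw -106.67 y [ 0.0004 -0.0005 -1.    ] F [-5.2841 -3.6011 16.4661] M [-0.7824  0.8973 -0.0711] w 8.2
L 37 slot yaw -102.5 z0 -14.9
R 43 slot yaw -102.3 z0 14.9
```

Emit:
{"op": "carry_out", "data": {"series": [[8,[0,0,0],1],[8,[0,0,0],2],[8,[0,0,0],3],[8,[0,0,0],3]]}}

```text
time_s: 8.27
position: [0.5079, -0.0441, 0.0821]
ee_rot: [[-0.335, 0.0, 0.942], [-0.942, -0.0, -0.335], [0.0, -1.0, 0.0]]
force: [-5.1, -0.3, 17.5]
gripper_width: 0.0076
```

```bash
python3 -c "
from h import *
slot('w9.png')"
```

```text
t 8.27 p [507.9066 -44.1274  82.0942] yaw -109.58 y [ 0.0002 -0.0001 -1.    ] F [-5.0794 -0.3338 17.5029] M [-0.3003  0.8862  0.2537] w 7.6
L 36 slot yaw -103.8 z0 -14.8
R 43 slot yaw -103.9 z0 14.9
```

The slot is at -103.9°, which is the stop (1.6 rad), and the moment is rising. I'll relieve the turn, close the fingers and rise.

Emit:
{"op": "carry_out", "data": {"series": [[8,[0,0,0],-2],[4,[0,0,0],-5],[0,[0,0,0],-5.5],[0,[0,0,0],-5.5],[0,[0,-2,0],-5.5],[0,[0,-4,0],-5.5],[0,[0,-7,0],-5.5],[0,[0,-12,0],-5.5],[0,[0,-20,0],-5.5],[0,[0,-35,0],-5.5],[0,[0,-55,0],-5.5],[0,[0,-75,0],-5.5]]}}

```text
time_s: 9.32
position: [0.5077, -0.044, 0.1577]
ee_rot: [[-0.242, -0.001, 0.97], [-0.97, 0.0, -0.242], [-0.0, -1.0, -0.001]]
force: [-0.6, -0.4, -0.2]
gripper_width: 0.0003
```

Emit:
{"op": "carry_out", "data": {"series": [[0,[0,-20,0],0],[0,[10,-40,0],0],[0,[40,-55,0],0],[0,[80,-60,0],0],[0,[120,-60,0],0],[0,[150,-60,0],0],[0,[160,-60,0],0],[0,[160,-60,0],0]]}}

```text
time_s: 9.98
position: [0.4687, -0.2015, 0.2171]
ee_rot: [[-0.245, 0.0, 0.969], [-0.969, -0.001, -0.245], [0.0, -1.0, 0.001]]
force: [0.4, 0.3, -0.2]
gripper_width: 0.0007
```

```bash
python3 - <<'E'
from h import *
st(); snap('top','t10.png'); snap('wrist','w10.png'); st()
a=cv2.imread('pics/t10.png')[130:265,230:380]; a=cv2.resize(a,None,fx=3,fy=3,interpolation=cv2.INTER_CUBIC)
b=cv2.resize(cv2.imread('pics/t10.png'),(345,259)); b=cv2.copyMakeBorder(b,0,a.shape[0]-259,0,0,0)
cv2.imwrite('pics/m10.png',np.hstack([a,b]))
E
```

```text
t 9.98 p [ 468.6805 -201.4644  217.1167] yaw -104.20 y [ 0.0004 -0.0005 -1.    ] F [ 0.3521  0.2629 -0.188 ] M [-0.0853  0.1013 -0.0363] w 0.7
t 10.08 p [ 469.1433 -198.9864  216.8495] yaw -104.08 y [ 0.      0.0004 -1.    ] F [-0.5155  0.7115 -0.3696] M [-0.0928  0.0782  0.0318] w 0.3
```

View pics/m10.png

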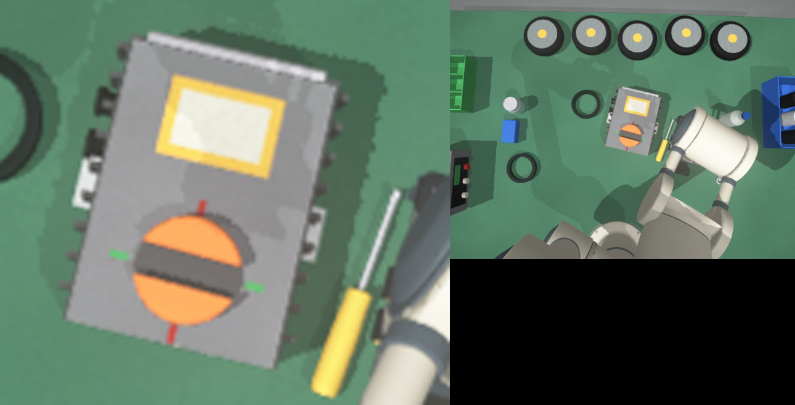

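View pics/w10.png

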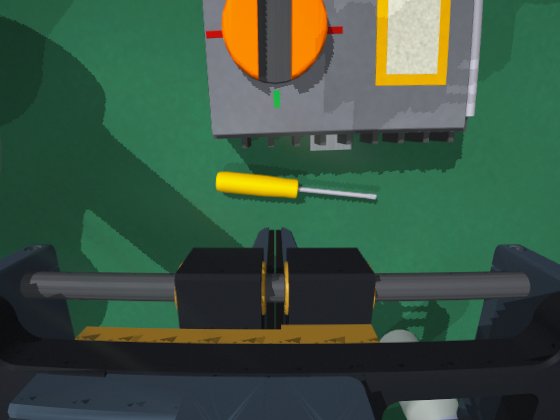

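The top view shows the slot along the green ticks, with the screwdriver undisturbed and the hand clear. As a last check I'll work out the cover's height from its free-edge corners, then hand in.

```bash
python3 - <<'E'
from h import *
c=load('t10.png'); f=lambda p:(np.array(p,float)+.5)/3-.5+[230,130]
c1=load('t1.png') if 0 else load('top1.png'); f1=lambda p:(np.array(p,float)+.5)/4.4-.5+[230,130]
L=.254
for n,cc,ff,fr,hg in(('before',c1,f1,[(97,467),(405,541)],[(197,55),(493,122)]),('after',c,f,[(67,319),(275,367)],[(135,38),(337,83)])):
  for z in(.079,.0955):
    A=np.array([ray(cc,ff(p),z)[0] for p in fr]);B=np.array([ray(cc,ff(p),.077)[0] for p in hg])
    print(n,'z',z,'width',np.linalg.norm(A[0]-A[1]),'len',np.linalg.norm(A-B,axis=1))
# change of the free corners in pixels, seen and predicted for 14mm*1.34 drop
st()
E
```

```text
before z 0.079 width 0.18495134619314307 len [0.2531 0.2548]
before z 0.0955 width 0.18193740417317505 len [0.2537 0.2554]
after z 0.079 width 0.18281443669220382 len [0.2531 0.2538]
after z 0.0955 width 0.1798353174592569 len [0.2537 0.2544]
t 10.08 p [ 469.1433 -198.9864  216.8495] yaw -104.08 y [ 0.      0.0004 -1.    ] F [-0.5155  0.7115 -0.3696] M [-0.0928  0.0782  0.0318] w 0.3
```

```bash
python3 - <<'E'
from h import *
snap('scene','s11.png'); c=load('scene1.png'); u,v=proj(c,[.55,-.05,.07])[0].astype(int); print(u,v)
cv2.imwrite('pics/m11.png',np.hstack([cv2.resize(cv2.imread('pics/'+n)[v-50:v+50,u-65:u+65],(400,308),interpolation=cv2.INTER_CUBIC) for n in('scene1.png','s11.png')]))
E
```

```text
276 212
```

View pics/m11.png

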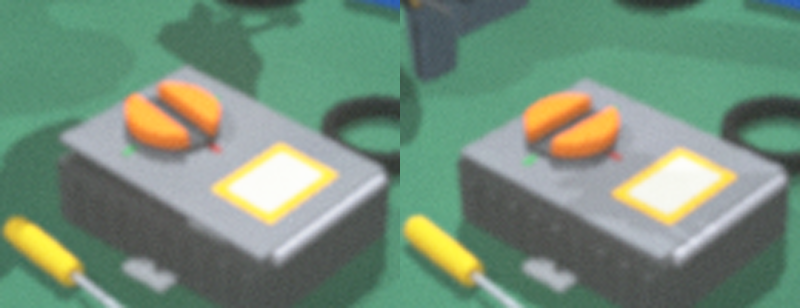

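The before and after views agree. The cover's free corner has dropped from row 137 to row 150 and sits flush on the box, and the slot points at the green tick. The hand is clear, so I'm handing in.

```bash
python3 -c "
from h import *
print(hand_in())"
```

```text
the job is handed in; nothing more can be done
None
```

The cover is pressed shut and locked, the cam is turned home, and the hand is clear. I handed the job in at about 10 s of the 45 s allowed; no verdict was reported.

**What I did:** I set the closed fingertips in the slot and pressed the cover to its stop, with about 17 to 19 N of downward force. The first 20° turn slipped because the tips taper to about 17 mm and did not fill the slot. I turned back, opened the fingers 8 mm inside the slot and turned the cam home. Then I relieved the turn, closed the fingers and rose clear.

**Last checks:**
- **Cam:** I measured the slot at -103.9° in the wrist view just before letting go, which puts the cam at about 1.6 rad, its stop. Pictures after release still show the slot along the green ticks.
- **Cover:** The scene view shows the free edge flush on the box, where it stood ajar before. My check of the cover's height from the top view was too noisy to prove this by itself (1 pixel is about 2 mm).
- **Forces:** Wrist forces were near zero once the hand was clear. The highest I read was about 20 N, but only at the end of each move.
- **Bench:** The other items look unmoved in the pictures; I did not measure them, and the arm half hides the bottle and hides the wrench in the last top view.

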